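# Release the checked bracket and slide it into the bay for its hand

## Task

The bracket in the middle of the sorting slide is held between two stop pins. Push the release knob's lever round clockwise (seen from above) until it clicks past its detent and stays there, which draws the pins down; then slide the bracket along the channel, without lifting it out, so that it lies flat and wholly inside the yellow bay whose sample bracket is of the same hand, not its mirror image. Do not disturb the tools, jar and punch box standing around the slide.

Things in the scene. Friction and masses are not known exactly. Their poses are not given: they have to be found in the camera images.
- board: The sorting slide: a fixed blue board 290 (x, -140 to +150) x 350 (y) x 24 mm thick. Origin on its underside, on the bench, under the middle of the channel. Its y axis runs along the channel, x across it. The samples lie on the -x side of the channel, the knob stands on the +x side.
- channel (a point): Middle of the channel's floor, 24 mm above the bench; axes as the board's. The channel is 72 mm wide (x -36 to +36) between steel rails 8 mm wide, 14 mm high above the floor, and is closed by end stops of that height with inner faces at y = +160 and -160 mm. The two bays are its yellow floors, |y| from 55 to 160 mm; they start empty.
- bracket: Loose left-hand aluminium corner bracket, about 0.17 kg, in the middle of the channel, axes about as the board's. Origin on its underside (on the floor). Base 8 mm thick, x -33 to +29, y -40 to +40 mm; upright flange along its -x edge; a lower cheek, 7 mm thick, top at z = 30 mm, across its +y end (x -26 to +18); a black hole towards -y. 3 to 7 mm of side play; slides under a few N.
- flange (a point): Top edge of the loose bracket's upright flange, at its middle: x = -29.5, y = 0, z = 38 mm of the bracket. The flange is 7 mm thick and 80 mm long in y; its end faces, 40 mm either way from here, are good to push on.
- pin_a (a point): Top centre of the brass stop pin at x = -5, y = +51 mm of the board; 10 mm thick, stands 12 mm above the floor and blocks the bracket until the knob draws it 2 mm below the floor.
- pin_b (a point): Top centre of the other, equal pin, at x = -5, y = -51 mm of the board.
- sample_left: Fixed left-hand sample: a bracket just like the loose one, turned the same way, on a black plate 76 x 94 x 4 mm beside the bay for left-hand brackets; which end of the channel that is varies. Origin under the plate's centre, 24 mm above the bench; axes as the board's. Its flange top is 42 mm above the board's top.
- sample_right: Fixed right-hand sample, the mirror image of the loose bracket (cheek across the -y end, hole towards +y), on an equal plate beside the other bay.
- bay_left (a point): Centre of the yellow bay beside the left-hand sample, at floor level, 24 mm above the bench; axes as the board's. The 80 mm bracket centred here has 12.5 mm to spare at each end of the 105 mm bay.
- knob_axis (a point): Point on the vertical axis of the release knob at the height of the lever's centre line, 69 mm above the bench, at x = +100, y = 0 mm of the board; axes as the board's. The hub is a black knob of 48 mm diameter; its steel cap's top is 74 mm above the bench.
- lever (a point): On the lever's centre line 60 mm from the knob's axis, 69 mm above the bench, 39 mm clear of the board; x axis outwards along the lever. A level steel bar 12 mm thick from hub to a 22 mm red ball centred 80 mm from the axis. At knob 0 it points 2.18 rad counter-clockwise of the board's +x (to +y, a little to -x); clockwise carries it past +y towards +x.
- knob (a joint): Knob angle in rad, growing clockwise seen from above. A sprung over-centre detent holds it on a stop at 0 (pins up): it resists with about 0.3 N m at first (5 N at the lever point), less as it nears 0.6; past that it snaps on by itself and is held on the other stop at 1.2 (pins down).
- hammer: Loose hammer 260 mm long lying on the bench beyond the board's +y end; leave alone.
- screwdriver: Loose screwdriver 200 mm long lying on the bench beyond the board's -y end; leave alone.
- paste: Loose jar, 56 mm in diameter and 60 mm high, standing beyond the -y end of the board; leave alone.
- punchbox: Fixed dark wooden box 90 x 120 x 45 mm with upright punches up to 105 mm above the bench, on the bench near the +y, +x corner of the board; leave alone.
There are look-alikes about, which are no part of the job. What is shaped like the bracket but green or pink is not meant.

How it is judged (in metres and radians):
On the way, in this order (a step that is already met when the one before it is completed fails the run):
1. the knob has clicked past its detent while the bracket is still in the middle (value of joint knob above 1 rad and distance of bracket from where it was at the start of the episode below 0.03 m), for 0.2 s.
2. the bracket lies at rest in the bay of its own hand (value of joint knob above 1 rad and horizontal distance between bracket and bay_left below 0.02 m and z of bracket in the frame of bay_left below 0.005 m and angle between bracket's own z axis and vertical below 0.12 rad and angle between the y axis of bracket and the y axis of board, either way round below 0.2 rad and linear speed of bracket below 0.01 m/s), for 0.2 s.
At the end, for the whole second after the job is handed in: The knob rests past its click (over 1.0 rad) and the bracket is at rest, flat (within 0.12 rad) on the channel floor, along the channel (within 0.2 rad), its origin within 20 mm of the centre of the bay beside the left-hand sample (all of step 2); the robot touches nothing.
It fails at once if the bracket is lifted out of the channel (over 15 mm off its floor) (height (world z) of bracket above 0.039 m).
It fails at once if the hammer is moved more than 20 mm (distance of hammer from where it was at the start of the episode above 0.02 m).
It fails at once if the screwdriver is moved more than 20 mm (distance of screwdriver from where it was at the start of the episode above 0.02 m).
It fails at once if the paste is moved more than 20 mm (distance of paste from where it was at the start of the episode above 0.02 m).
It fails at once if the punch box is hit (contact force between any of the arm, the fingers and punchbox above 8 N).
It also fails if it takes over 40 s, if anything falls off the work surface, if the arm or the gripper's body presses on something with over 40 N, if the wrist force passes 120 N, or if a joint passes its speed limit or range.

## Robot

A 7-joint arm with a two-finger parallel gripper is mounted at the origin on the work surface. World frame = base frame: x ahead of the robot, y to its left, z up, the work surface at z = 0. Lengths are in m, angles in degrees, forces in N, time in s.
With the tool pointing down it reaches from about 0.4 to 0.75 m from the base axis. Payload 19.5 kg.
Tool frame: the origin (TCP) lies at the very end of the fingers, on their centre line; the grasp point (between the pads) lies 19 mm behind it; x points along the fingers, y is the direction in which the jaws open and shut, and the axes are right-handed (so a half turn about x gives the same grasp; the last joint's range is limited). The gripper opens to 85 mm and grips with 20 to 120 N. Pads are 22 mm wide; open, the fingers measure 114 mm over their backs; the gripper's body (76 mm by 85 mm) begins 54 mm behind the grasp point. The pads swing forward as they close: fully open they stand 13 mm farther back than shut.
Start: joints at [67.168, 40.479, -1.581, 85.061, 1.261, 54.483, -4.326], TCP at [0.201, -0.539, 0.231] pointing down, gripper open.
Joint ranges: [-155.06, 155.06], [-18.47, 123.98], [-90, 86.84], [0, 140.48], [-83.41, 263.41], [0, 116], [-161.91, 161.91]. Speed limits (degrees/s): [108.29, 108.29, 147.25, 147.25, 172.46, 172.46, 172.46].

## Interface

Orientations are given as a 3x3 rotation matrix whose columns are the frame's x, y, z axes.
In Python, from plant import * gives the robot as it stands.
- The arm moves only by the tool apply_moves, never from a script. Its argument "deltas" is a list of rows, each a list of 5 numbers: the shift along the world's x, y, z in mm, then the turn about the world's z in degrees, then the gripper's target within -1 to 1 (shut at 1, half-way at 0, fully open at -1). A call has 1 to 10 rows; each row shifts and turns the commanded pose from where the row before left it; what a row does not reach is not made up. A row lasts 1/10 s, in which the tool goes at most 50 mm and 8.59 degrees, less where a joint would pass 70% of its speed; a pose out of reach is approached as far as the arm can. A call with a gripper value outside its range is refused whole. The fingers move at their own pace and stop on an object; the grip force is fixed at half the most. Time passes only in rows, so rows that do not move let the fingers close. It gives the time, the measured TCP pose, the force and the opening at its end, in the units of the state.
- read_state(): the state, without advancing time (a new reading comes with each control period).
- read_camera(name): name is "scene" or "top" or "wrist"; returns a dict with "image" (480x640x3 uint8, blue, green, red), "camera_matrix" (3x3 intrinsics, pixels), "D" ([k1, k2, p1, p2, k3] as OpenCV has them; the pictures are not rectified), "origin" and "rotation" of the camera in the world. Camera axes: x right, y down, z forward; pixel columns grow to the right and rows downward; lengths in m; the calibration is good to about 2 mm. A picture is of the moment at which its call begins. There is no depth.
- job_done(): hands the job in, once; it reports no verdict.
Trained networks look in a picture, given as the dict that the camera call returned (one of the last four; its "shot" number tells which), for a name from the list of things; names that differ only in an ending like _2 or _b are one class to them, and where a whole thing is asked for, a point or a joint stands for the part that bears it (a point fixed in the world has none). Each returns a list of dicts, best first, with "p" (0 to 1); they miss things now and then, are a little off and sometimes report something else, mostly with a low value. They report only what shows in the picture. A call takes as long as a camera call. They do not tell look-alikes from the thing itself.
- spot_in(picture, name): "extent" ([left, top, right, bottom] in pixels, round what is visible of it).
The state is a dict: "time_s": time; "q": joint angles; "qvel": joint speeds; "joint_efforts": joint torques, N m; "tool_pos": TCP position; "orientation": TCP orientation; "wrist_force": force on the tool from outside, world axes, zero at the start; "ft_torque": the same for the moment, N m; "grip_width": finger opening in m.
Only numpy, scipy, OpenCV 4.12 (cv2) and the standard library are available. Lean on these libraries where they do the work, as an engineer would, in place of code of your own. Each camera call takes 0.05 s, during which the arm holds its last target. There are 200 camera calls.

## Working session

There is one attempt and no reset: what is moved stays moved. The work goes in short steps, Python scripts to look and compute and a tool call to move; the robot and the scene stay as the last step left them, time stands still between calls to the robot, and variables do not carry over. Pictures are saved under pics/ and viewed, about 8 in all and at most 12, crops included, and the job is handed in when it is done.

Besides the shell and the picture viewer there is one more tool, called after "Emit:" by a JSON object that holds its "method" and its "body", one argument or row to a line. apply_moves: Moves the arm, as the interface text tells. Its arguments: {"type":"object","properties":{"deltas":{"type":"array","items":{"type":"array","items":{"type":"number"}}}},"required":["deltas"]}

```bash
mkdir -p pics
cat > h.py <<'E'
from plant import *
import numpy as np, cv2
def ray(p,uv):
    x=cv2.undistortPoints(np.array([[uv]],float),np.array(p["camera_matrix"]),np.array(p["D"]))[0,0]
    d=np.array(p["rotation"])@[x[0],x[1],1]; return np.array(p["origin"]),d
def onz(p,uv,z):
    o,d=ray(p,uv); return o+d*(z-o[2])/d[2]
def proj(p,X):
    R=np.array(p["rotation"]).T; X=np.atleast_2d(X)
    return cv2.projectPoints(X.astype(float),cv2.Rodrigues(R)[0],-R@np.array(p["origin"]),np.array(p["camera_matrix"]),np.array(p["D"]))[0][:,0]
E
python3 - <<'E'
from h import *
s=read_state();print(s["time_s"],s["tool_pos"],np.round(s["orientation"],3).tolist(),s["grip_width"])
for c in("top","scene"):
    p=read_camera(c);cv2.imwrite(f"pics/{c}1.png",p["image"]);print(c,np.round(p["origin"],3),np.round(p["rotation"],2).tolist())
    for n in("board","bracket","sample_left","sample_right","knob","lever","pin_a","hammer","screwdriver","paste","punchbox"):
        print(n,[(np.round(d["extent"]).astype(int).tolist(),round(d["p"],2)) for d in spot_in(p,n)][:4])
E
```

```text
0.0 [ 0.20069997 -0.53856524  0.23084596] [[-0.0, 0.349, -0.937], [0.001, -0.937, -0.349], [-1.0, -0.001, 0.0]] 0.08553511150897423
top [0.472 0.049 1.063] [[0.02, -0.99, 0.15], [-1.0, -0.02, 0.0], [0.0, -0.15, -0.99]]
board [([246, 204, 414, 350], 0.93)]
bracket [([309, 259, 347, 289], 0.73), ([432, 193, 470, 231], 0.73), ([299, 156, 334, 183], 0.59)]
sample_left [([269, 304, 314, 345], 0.61)]
sample_right [([359, 284, 406, 324], 0.75), ([268, 305, 314, 343], 0.58)]
knob [([290, 220, 329, 262], 0.61)]
lever [([289, 224, 329, 260], 0.72)]
pin_a []
hammer [([205, 284, 245, 395], 0.58)]
screwdriver [([414, 248, 462, 323], 0.74)]
paste [([393, 194, 418, 220], 0.74)]
punchbox [([173, 220, 232, 270], 0.71)]
scene [ 1.103 -0.127  0.666] [[0.36, 0.71, -0.6], [0.93, -0.27, 0.24], [0.0, -0.65, -0.76]]
board [([181, 180, 412, 347], 0.63), ([268, 207, 320, 254], 0.54), ([191, 201, 251, 256], 0.42), ([309, 218, 345, 278], 0.16)]
bracket [([338, 330, 400, 388], 0.95), ([264, 205, 318, 256], 0.79), ([118, 348, 182, 399], 0.63)]
sample_left [([284, 159, 338, 206], 0.88)]
sample_right [([193, 201, 253, 256], 0.84)]
knob [([308, 219, 345, 280], 0.87), ([182, 176, 412, 348], 0.2)]
lever [([307, 218, 343, 275], 0.55)]
pin_a [([266, 244, 272, 250], 0.57), ([309, 218, 345, 278], 0.36)]
hammer [([334, 135, 415, 211], 0.72)]
screwdriver [([118, 244, 192, 304], 0.8), ([191, 203, 250, 254], 0.69)]
paste [([197, 323, 236, 369], 0.84)]
punchbox [([405, 181, 484, 258], 0.72), ([334, 135, 417, 210], 0.3)]
```

View pics/top1.png

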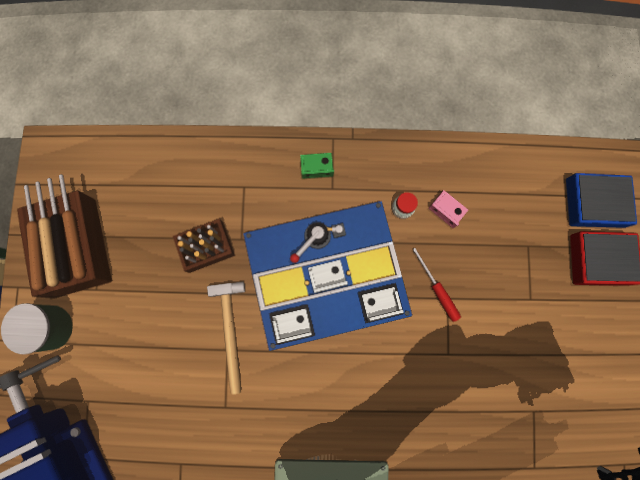

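View pics/scene1.png

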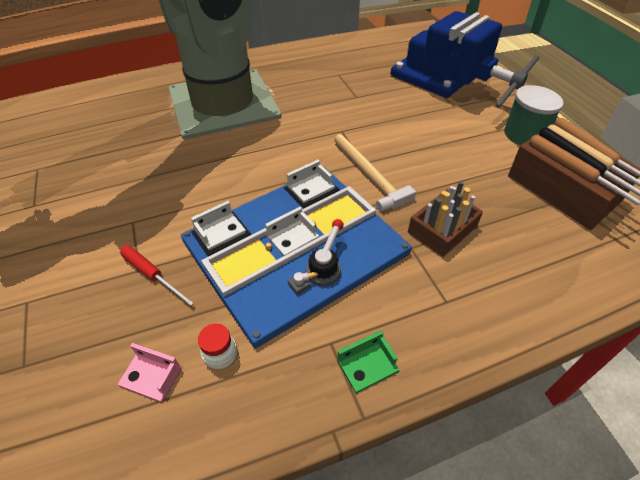

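```bash
cat >> h.py <<'E'
def quad(p):
    hsv=cv2.cvtColor(p["image"],cv2.COLOR_BGR2HSV)
    m=cv2.inRange(hsv,(100,120,40),(125,255,255)); y=cv2.inRange(hsv,(22,120,100),(35,255,255))
    n,l,st,_=cv2.connectedComponentsWithStats(cv2.morphologyEx(m|y,cv2.MORPH_CLOSE,np.ones((15,15))))
    c=np.array([l[(onzpx:=proj(p,[[.5,0,.024]])[0].astype(int))[1],onzpx[0]]]) 
    return m,y,l,st
def B(pose,X):
    x,y,a=pose; X=np.atleast_2d(X).astype(float); c,s=np.cos(a),np.sin(a)
    return np.c_[x+c*X[:,0]-s*X[:,1],y+s*X[:,0]+c*X[:,1],X[:,2]]
E
cat > fit.py <<'E'
from h import *
from scipy.optimize import least_squares
pics={}
obs={}
for c in("top","scene"):
    p=read_camera(c);pics[c]=p
    hsv=cv2.cvtColor(p["image"],cv2.COLOR_BGR2HSV)
    m=cv2.inRange(hsv,(100,110,40),(125,255,255))
    box=(240,195,420,355) if c=="top" else (175,170,420,355)
    k=np.zeros_like(m);k[box[1]:box[3],box[0]:box[2]]=255;m&=k
    y=cv2.inRange(hsv,(22,130,100),(35,255,255))&k
    n,l,st,ce=cv2.connectedComponentsWithStats(y); i=np.argsort(-st[1:,4])[:2]+1
    pts=cv2.findNonZero(m); h=cv2.convexHull(pts); q=cv2.approxPolyN(h,4)[0] if hasattr(cv2,"approxPolyN") else None
    obs[c]=q.astype(float); print(c,q.tolist(),"yellow",ce[i].round(1).tolist())
def corners(): return np.array([[150,175,24],[150,-175,24],[-140,-175,24],[-140,175,24]])/1e3
def cost(v,cs):
    r=[]
    for c in cs:
        P=proj(pics[c],B(v,corners())); 
        for a in P:
            d=obs[c]-a; r+=list(d[np.argmin((d**2).sum(1))])
    return np.array(r)
# start from top
o=np.array([onz(pics["top"],u,.024) for u in obs["top"]]); ctr=o.mean(0)
print(o.round(3).tolist())
best={}
for cs in(["top"],["scene"],["top","scene"]):
    s=min((least_squares(cost,[ctr[0],ctr[1],np.radians(a)],args=(cs,),loss="soft_l1") for a in(0,10,20,-10)),key=lambda s:s.cost)
    print(cs,s.x[:2].round(4),np.degrees(s.x[2]).round(2),"res",np.abs(s.fun).round(1).tolist())
v=s.x;np.save("pose.npy",v)
import sys
tiles=[]
for c,(x0,y0,x1,y1) in(("top",(225,190,425,360)),("scene",(175,140,425,355))):
    z=3 if c=="top" else 3; im=cv2.resize(pics[c]["image"][y0:y1,x0:x1],None,fx=z,fy=z,interpolation=cv2.INTER_CUBIC)
    def L(X,col,cl=True):
        P=((proj(pics[c],B(v,np.array(X)/1e3))-[x0,y0]+.5)*z).astype(int); cv2.polylines(im,[P],cl,col,1)
    L([[150,175,24],[150,-175,24],[-140,-175,24],[-140,175,24]],(0,0,255))
    L([[36,160,24],[36,-160,24],[-36,-160,24],[-36,160,24]],(0,255,0))
    a=2.18;L([[100,0,69],[100+80*np.cos(a),80*np.sin(a),69]],(255,0,255),False)
    cv2.imwrite(f"pics/{c}_fit.png",im)
E
python3 fit.py
```

```text
top [[269, 350], [243, 233], [381, 201], [412, 315]] yellow [[282.8, 285.7], [370.0, 264.9]]
scene [[255, 348], [178, 236], [322, 166], [415, 249]] yellow [[243.0, 262.7], [336.0, 213.1]]
[[0.386, 0.152, 0.024], [0.663, 0.225, 0.024], [0.751, -0.111, 0.024], [0.474, -0.185, 0.024]]
['top'] [0.5638 0.0189] 14.81 res [0.5, 0.4, 0.4, 1.0, 0.4, 0.4, 0.3, 0.8]
['scene'] [0.5715 0.0176] 15.45 res [1.4, 1.1, 0.3, 0.3, 0.6, 1.3, 1.1, 1.6]
['top', 'scene'] [0.5673 0.0185] 15.31 res [0.7, 1.1, 0.2, 2.8, 0.9, 1.8, 0.6, 0.1, 2.0, 2.6, 0.8, 2.8, 0.8, 0.6, 1.0, 0.4]
```

View pics/top_fit.png

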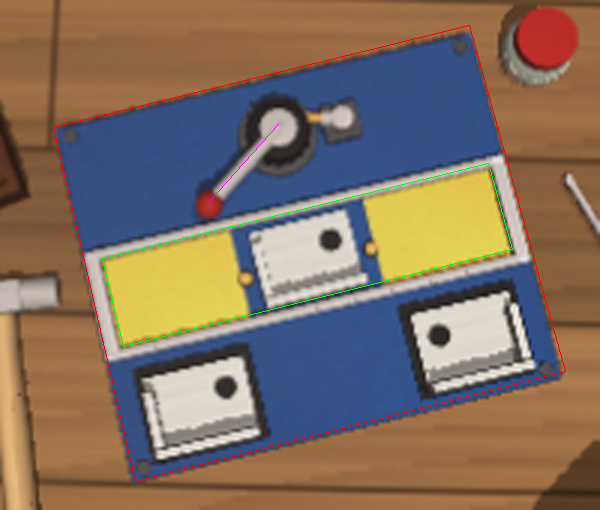

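View pics/scene_fit.png

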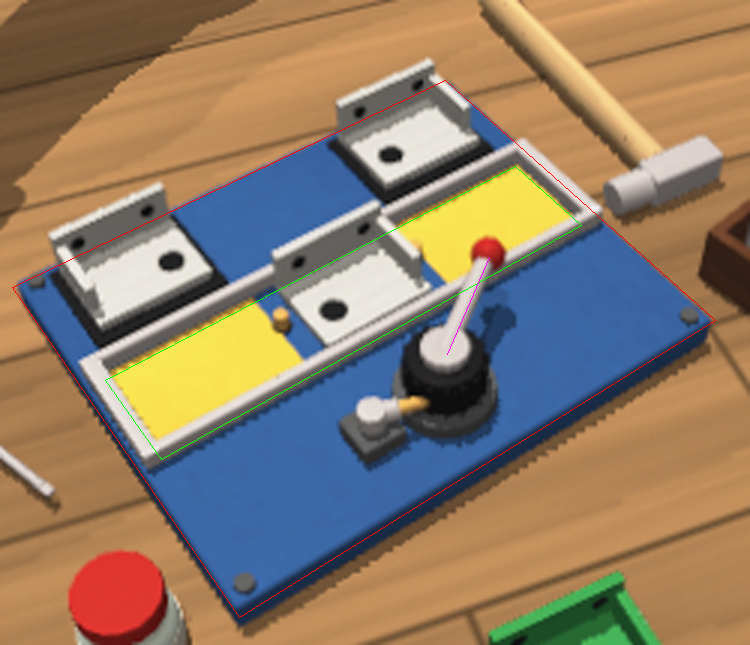

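Top view crop: the +y sample (left in the picture, ~(200,405)) has its cheek on the left/+y end and its hole to the right/−y, just like the loose bracket (~(305,255)). The other sample (~(470,340)) is the mirror image. The green (317,164) and pink (450,208) pieces off the board are look-alikes. The left bay is therefore the +y one, on the hammer side. Now I move over the board and refine from close by with the wrist camera.

Emit:
{"method": "apply_moves", "body": {
  "deltas": [
    [23,35,4,5.3,1],
    [23,35,4,5.3,1],
    [23,35,4,5.3,1],
    [23,35,4,5.3,1],
    [23,35,4,5.3,1],
    [23,35,4,5.3,1],
    [23,35,4,5.3,1],
    [23,35,4,5.3,1]
  ]
}}

```text
time_s: 2.1
tool_pos: [0.3855, -0.2573, 0.2636]
orientation: [[0.0, 0.891, -0.453], [-0.0, -0.453, -0.891], [-1.0, 0.0, 0.0]]
wrist_force: [1.0, -1.6, -0.3]
grip_width: -0.0
```

Emit:
{"method": "apply_moves", "body": {
  "deltas": [
    [23,35,4,5.3,1],
    [23,35,4,5.3,1],
    [23,35,4,5.3,1],
    [23,35,4,5.3,1],
    [23,35,4,5.3,1],
    [23,35,4,5.3,1],
    [23,35,4,5.3,1],
    [23,35,4,5.3,1],
    [0,0,0,0,1],
    [0,0,0,0,1]
  ]
}}

```text
time_s: 3.1
tool_pos: [0.5688, 0.0217, 0.2949]
orientation: [[-0.001, 0.965, 0.264], [-0.0, 0.264, -0.965], [-1.0, -0.001, -0.0]]
wrist_force: [0.1, -0.5, 0.3]
grip_width: -0.0002
```

Run:
```python
from h import *
p=read_camera("wrist");v=np.load("pose.npy");im=p["image"].copy()
s=read_state();print(s["time_s"],s["tool_pos"],np.round(s["orientation"],3).tolist(),s["wrist_force"],s["grip_width"])
print(np.round(p["origin"],3),np.round(p["rotation"],2).tolist())
for n in("bracket","lever","pin_a","knob"): print(n,[(np.round(d["extent"]).astype(int).tolist(),round(d["p"],2)) for d in spot_in(p,n)][:4])
for v,col in(([.5638,.0189,np.radians(14.81)],(0,0,255)),([.5715,.0176,np.radians(15.45)],(0,255,0))):
    for X in([[150,175,24],[150,-175,24],[-140,-175,24],[-140,175,24]],[[36,160,24],[36,-160,24],[-36,-160,24],[-36,160,24]],[[100,0,69],[100+80*np.cos(2.18),80*np.sin(2.18),69]],[[0,y,36] for y in(51,-51)]):
        cv2.polylines(im,[proj(p,B(v,np.array(X)/1e3)).astype(int)],True,col,1)
cv2.imwrite("pics/w1.png",im);cv2.imwrite("pics/w1raw.png",p["image"])
```

```text
3.15 [0.56864914 0.02073555 0.29509369] [[-0.0, 0.965, 0.262], [-0.001, 0.262, -0.965], [-1.0, -0.001, 0.0]] [-0.162406   -0.94768726  1.71712533] -1.7938235130999106e-05
[0.548 0.096 0.438] [[0.96, 0.25, 0.08], [0.26, -0.92, -0.29], [-0.0, 0.3, -0.95]]
bracket [([276, 151, 337, 234], 0.85), ([511, 187, 596, 263], 0.79)]
lever [([360, 112, 438, 220], 0.58)]
pin_a [([303, 137, 311, 241], 0.51)]
knob [([359, 112, 436, 221], 0.91), ([168, 29, 263, 128], 0.4)]
```

View pics/w1.png

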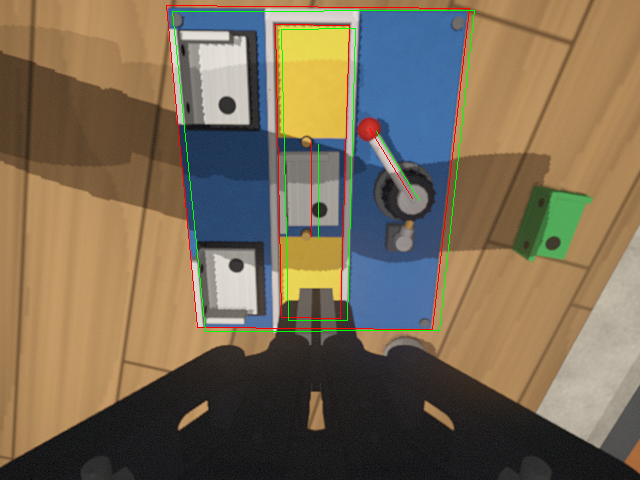

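Emit:
{"method": "apply_moves", "body": {
  "deltas": [
    [11.5,17,-30,0,1],
    [11.5,17,-30,0,1],
    [0,0,-35,0,1],
    [0,0,-35,0,1],
    [0,0,-35,0,1],
    [0,0,-30,0,1],
    [0,0,-25,0,1],
    [0,0,-19,0,1],
    [0,0,0,0,1],
    [0,0,0,0,1]
  ]
}}

```text
time_s: 4.35
tool_pos: [0.592, 0.055, 0.0569]
orientation: [[0.0, 0.965, 0.262], [-0.0, 0.262, -0.965], [-1.0, 0.0, 0.0]]
wrist_force: [1.3, -0.3, -0.2]
grip_width: -0.0003
```

Run:
```python
from h import *
s=read_state();print(s["time_s"],s["tool_pos"],s["wrist_force"])
c,sn=np.cos(np.radians(14.95)),np.sin(np.radians(14.95));R=np.array([[c,-sn],[sn,c]])
print("board",R.T@(s["tool_pos"][:2]-[.5645,.019])*1e3)
prev=s["tool_pos"][:2]
for t in range(125,64,-5):
    a=np.radians(t);n=np.array([np.sin(a),-np.cos(a)]);off=6+14.5*abs(n[0])+11*abs(n[1])
    b=np.array([100,0])+60*np.array([np.cos(a),np.sin(a)])-off*n
    w=R@b/1e3+[.5645,.019];print(t,b.round(1),((w-prev)*1e3).round(1));prev=w
```

```text
4.35 [0.59198369 0.05495657 0.05694019] [ 1.33310975 -0.31590584 -0.19125516]
board [35.82934027 27.64935136]
125 [45.8 35.3] [7.6 9.9]
120 [49.2 39.9] [2.1 5.4]
115 [53.1 44.3] [2.7 5.3]
110 [57.5 48.4] [3.2 5.1]
105 [62.4 52. ] [3.8 4.8]
100 [67.7 55.2] [4.3 4.5]
95 [73.4 57.9] [4.8 4.1]
90 [79.5 60. ] [5.3 3.6]
85 [83.9 61.6] [3.8 2.7]
80 [88.6 62.9] [4.2 2.5]
75 [93.5 63.9] [4.5 2.2]
70 [98.5 64.4] [4.8 1.8]
65 [103.8  64.4] [5.1 1.4]
```

Emit:
{"method": "apply_moves", "body": {
  "deltas": [
    [4,5,0,0,1],
    [4,5,0,0,1],
    [2,5,0,0,1],
    [3,5,0,0,1],
    [3,5,0,0,1],
    [4,5,0,0,1],
    [4,4.5,0,0,1]
  ]
}}

```text
time_s: 5.05
tool_pos: [0.616, 0.0901, 0.0564]
orientation: [[-0.0, 0.965, 0.263], [-0.0, 0.263, -0.965], [-1.0, -0.0, 0.0]]
wrist_force: [-1.0, -2.9, 0.2]
grip_width: -0.0001
```

Emit:
{"method": "apply_moves", "body": {
  "deltas": [
    [5,4,0,0,1],
    [5,3.5,0,0,1],
    [4,3,0,0,1],
    [4,2.5,0,0,1],
    [4.5,2,0,0,1],
    [4.5,2,0,0,1],
    [0,0,0,0,1],
    [0,0,0,0,1]
  ]
}}

```text
time_s: 5.85
tool_pos: [0.6428, 0.1067, 0.0562]
orientation: [[-0.0, 0.965, 0.263], [-0.0, 0.263, -0.965], [-1.0, -0.0, 0.0]]
wrist_force: [0.2, -0.6, 0.2]
grip_width: 0.0002
```

Run:
```python
from h import *
p=read_camera("top");q=read_camera("scene")
a=cv2.resize(p["image"][195:355,235:425],(570,480),interpolation=cv2.INTER_CUBIC)
cv2.imwrite("pics/t2.png",a);cv2.imwrite("pics/s2.png",cv2.resize(q["image"][140:355,175:425],None,fx=3,fy=2.7)[:600])
```

```text
(no output)
```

View pics/s2.png

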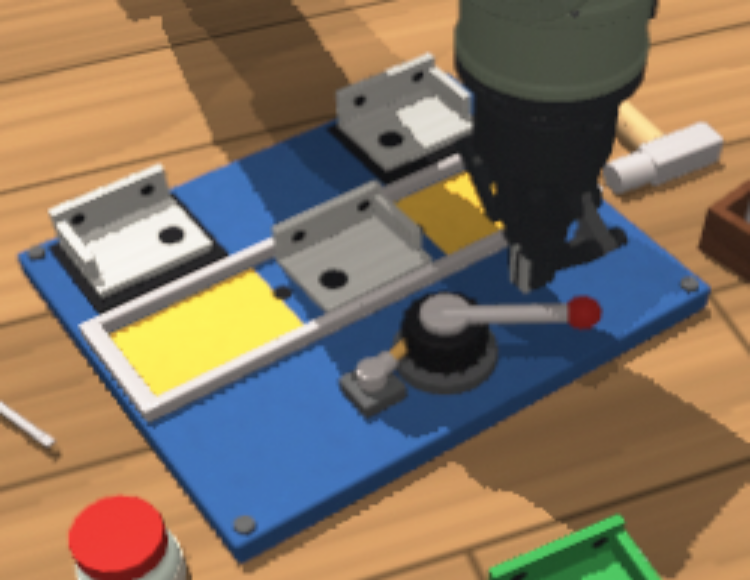

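The scene shows the lever swung over (ball at (583,313)) and the pin at (283,293) drawn down, with the bracket still in the middle. Next I lift and go above the flange, jaws half open.

Emit:
{"method": "apply_moves", "body": {
  "deltas": [
    [0,0,35,0,1],
    [0,0,40,0,1],
    [-10,-10,30,0,0],
    [-25,-22,0,0,0],
    [-30,-26,0,0,0],
    [-25,-22,0,0,0],
    [-17,-15,0,0,0],
    [0,0,0,0,0],
    [0,0,0,0,0]
  ]
}}

```text
time_s: 6.85
tool_pos: [0.536, 0.0117, 0.1616]
orientation: [[0.0, 0.965, 0.262], [0.0, 0.262, -0.965], [-1.0, 0.001, 0.0]]
wrist_force: [0.2, -0.1, 0.3]
grip_width: 0.0428
```

Run:
```python
from h import *
s=read_state();print(s["time_s"],s["tool_pos"],s["grip_width"])
p=read_camera("wrist");im=p["image"].copy();v=[.5645,.019,np.radians(14.95)]
for X,col in(([[36,160,24],[36,-160,24],[-36,-160,24],[-36,160,24]],(0,255,0)),([[-33,40,62],[-26,40,62],[-26,-40,62],[-33,-40,62]],(0,0,255)),([[-33,-40,32],[29,-40,32],[29,40,32],[-33,40,32]],(255,0,255))):
    cv2.polylines(im,[proj(p,B(v,np.array(X)/1e3)).astype(int)],True,col,1)
T=np.array(s["tool_pos"]);T[2]=.062
cv2.drawMarker(im,tuple(int(i) for i in proj(p,T)[0]),(255,0,0),0,14,2)
cv2.imwrite("pics/w2.png",im)
```

```text
6.85 [0.53601374 0.01165774 0.16158246] 0.042756891626019485
```

View pics/w2.png

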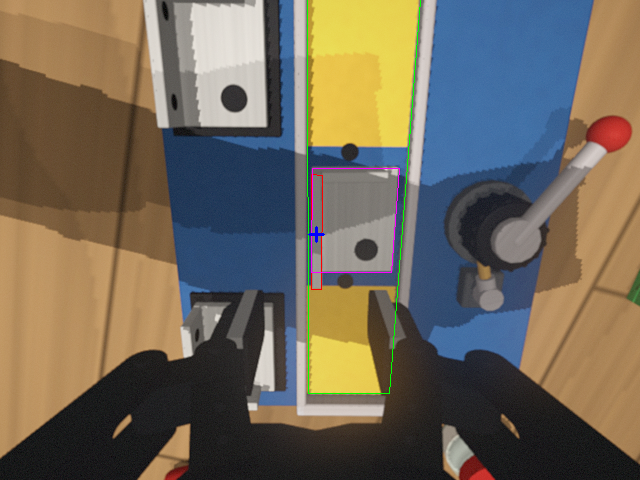

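The wrist view shows the loose bracket's flange top at (317,232), exactly under the TCP mark, and both pin holes empty (black, (350,152) and (345,281)). Descend and grip the flange.

Emit:
{"method": "apply_moves", "body": {
  "deltas": [
    [0,0,-35,0,0],
    [0,0,-35,0,0],
    [0,0,-25,0,0],
    [0,0,-15,0,0],
    [0,0,-9,0,0],
    [0,0,0,0,0],
    [0,0,0,0,0]
  ]
}}

```text
time_s: 7.6
tool_pos: [0.5362, 0.0121, 0.0428]
orientation: [[0.001, 0.965, 0.263], [0.0, 0.263, -0.965], [-1.0, 0.001, 0.0]]
wrist_force: [0.7, -0.6, 0.4]
grip_width: 0.0427
```

Emit:
{"method": "apply_moves", "body": {
  "deltas": [
    [0,0,0,0,0.5],
    [0,0,0,0,0.7],
    [0,0,0,0,1],
    [0,0,0,0,1],
    [0,0,0,0,1],
    [0,0,0,0,1]
  ]
}}

```text
time_s: 8.2
tool_pos: [0.5363, 0.0118, 0.043]
orientation: [[0.001, 0.965, 0.263], [0.0, 0.263, -0.965], [-1.0, 0.001, 0.0]]
wrist_force: [0.4, -0.4, 7.2]
grip_width: 0.0055
```

Emit:
{"method": "apply_moves", "body": {
  "deltas": [
    [-1.4,5.2,0,0,1],
    [-2.8,10.4,0,0,1],
    [-2.8,10.4,0,0,1],
    [0,0,0,0,1]
  ]
}}

```text
time_s: 8.6
tool_pos: [0.529, 0.0392, 0.0429]
orientation: [[0.001, 0.964, 0.264], [0.001, 0.264, -0.964], [-1.0, 0.001, -0.001]]
wrist_force: [-2.3, 6.9, 8.4]
grip_width: 0.0053
```

Run:
```python
from h import *
p=read_camera("wrist");s=read_state();print(s["tool_pos"],s["wrist_force"],s["ft_torque"])
cv2.imwrite("pics/w3.png",p["image"])
```

```text
[0.52906336 0.03909379 0.04296447] [-2.5228251   6.39335233  9.24615807] [1.29354849 0.51924224 0.00948147]
```

View pics/w3.png

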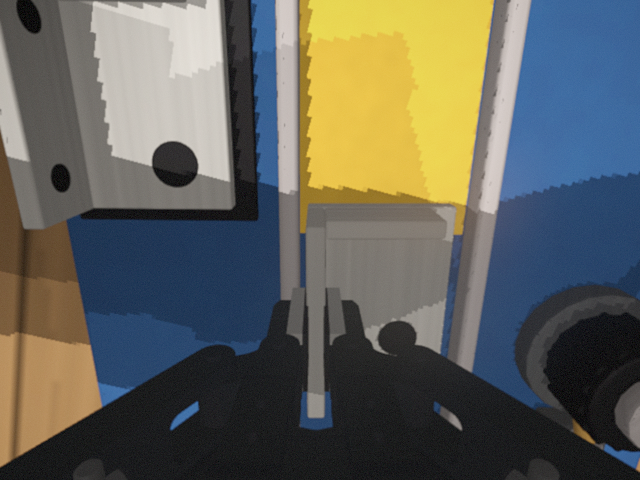

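Emit:
{"method": "apply_moves", "body": {
  "deltas": [
    [-2.6,9.8,0,0,1],
    [-2.6,9.8,0,0,1],
    [-2.6,9.8,0,0,1],
    [-2.6,9.8,0,0,1],
    [-2.6,9.8,0,0,1],
    [-2.6,9.8,0,0,1],
    [-2.6,9.8,0,0,1],
    [-2.6,9.8,0,0,1],
    [0,0,0,0,1],
    [0,0,0,0,1]
  ]
}}

```text
time_s: 9.65
tool_pos: [0.5082, 0.1176, 0.043]
orientation: [[0.001, 0.965, 0.264], [0.002, 0.264, -0.965], [-1.0, 0.001, -0.001]]
wrist_force: [-3.3, 5.9, 8.3]
grip_width: 0.0055
```

Run:
```python
from h import *
p=read_camera("wrist");s=read_state();print(s["tool_pos"],s["wrist_force"],s["grip_width"])
c,sn=np.cos(np.radians(14.95)),np.sin(np.radians(14.95));R=np.array([[c,-sn],[sn,c]])
print("board",R.T@(s["tool_pos"][:2]-[.5645,.019])*1e3)
im=p["image"].copy();v=[.5645,.019,np.radians(14.95)]
for X,col in(([[36,160,24],[36,55,24],[-36,55,24],[-36,160,24]],(0,255,0)),([[-33,67.5,32],[29,67.5,32],[29,147.5,32],[-33,147.5,32]],(255,0,255))):
    cv2.polylines(im,[proj(p,B(v,np.array(X)/1e3)).astype(int)],True,col,1)
cv2.imwrite("pics/w4.png",im)
```

```text
[0.50817478 0.11750104 0.04295175] [-3.17673313  6.89359947  8.84035671] 0.005402396029267042
board [-29.00777916 109.69746691]
```

View pics/w4.png

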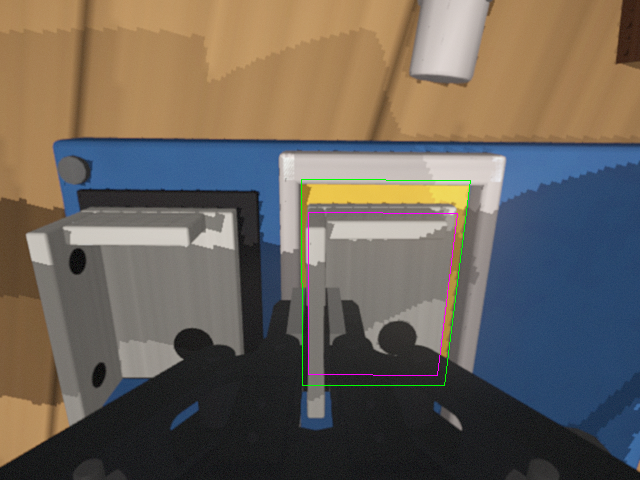

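The magenta expected outline coincides with the bracket to ~2 mm, and yellow shows at the far end (y≈195), so it is inside the bay. Release narrowly and lift.

Emit:
{"method": "apply_moves", "body": {
  "deltas": [
    [0,0,0,0,0.8],
    [0,0,0,0,0.6],
    [0,0,0,0,0.5],
    [0,0,0,0,0.5]
  ]
}}

```text
time_s: 10.1
tool_pos: [0.5081, 0.116, 0.0423]
orientation: [[-0.0, 0.965, 0.263], [-0.0, 0.263, -0.965], [-1.0, -0.0, 0.0]]
wrist_force: [0.3, -0.3, -0.9]
grip_width: 0.0215
```

Emit:
{"method": "apply_moves", "body": {
  "deltas": [
    [0,0,8,0,0.5],
    [0,0,20,0,0.5],
    [0,0,30,0,0.5],
    [0,0,40,0,0.5],
    [-10,-40,30,0,0.5],
    [-10,-45,0,0,0.5],
    [-5,-45,0,0,0.5],
    [0,-45,0,0,0.5],
    [0,0,0,0,0.5]
  ]
}}

```text
time_s: 11.0
tool_pos: [0.4825, -0.0642, 0.1701]
orientation: [[-0.001, 0.967, 0.255], [-0.003, 0.255, -0.967], [-1.0, -0.001, 0.003]]
wrist_force: [-0.4, 1.2, 0.1]
grip_width: 0.0214
```

Run:
```python
from h import *
s=read_state();print(s["time_s"],s["tool_pos"],s["wrist_force"],s["grip_width"])
T=[]
v=[.5645,.019,np.radians(14.95)]
for c,(x0,y0,x1,y1),z in(("top",(235,195,425,355),2),("scene",(175,140,425,355),1.6),("wrist",(0,0,640,480),.62)):
    p=read_camera(c);im=p["image"].copy() if c!="wrist" else p["image"].copy()
    im=cv2.resize(im[y0:y1,x0:x1],None,fx=z,fy=z,interpolation=cv2.INTER_CUBIC)
    if c!="scene":
        for X,col in(([[36,160,24],[36,55,24],[-36,55,24],[-36,160,24]],(0,255,0)),([[-33,67.5,32],[29,67.5,32],[29,147.5,32],[-33,147.5,32]],(255,0,255))):
            cv2.polylines(im,[((proj(p,B(v,np.array(X)/1e3))-[x0,y0])*z).astype(int)],True,col,1)
    T.append(im);print(c,[(np.round(d["extent"]).astype(int).tolist(),round(d["p"],2)) for d in spot_in(p,"bracket")][:4])
C=np.zeros((600,800,3),np.uint8)
for im,(x,y) in zip(T,((0,0),(395,0),(0,325))):
    h,w=min(im.shape[0],600-y),min(im.shape[1],800-x);C[y:y+h,x:x+w]=im[:h,:w]
cv2.imwrite("pics/fin.png",C)
```

```text
11.0 [ 0.48249449 -0.06420514  0.17006521] [-0.38409133  1.24858587  0.08941883] 0.021369877769838768
top [([431, 192, 470, 227], 0.7), ([261, 270, 306, 302], 0.67), ([299, 156, 334, 176], 0.61)]
scene [([116, 346, 181, 402], 0.96), ([340, 333, 398, 389], 0.84), ([313, 184, 361, 233], 0.64), ([197, 322, 234, 368], 0.2)]
wrist [([413, 1, 509, 45], 0.63), ([451, 464, 469, 478], 0.5)]
```

View pics/fin.png

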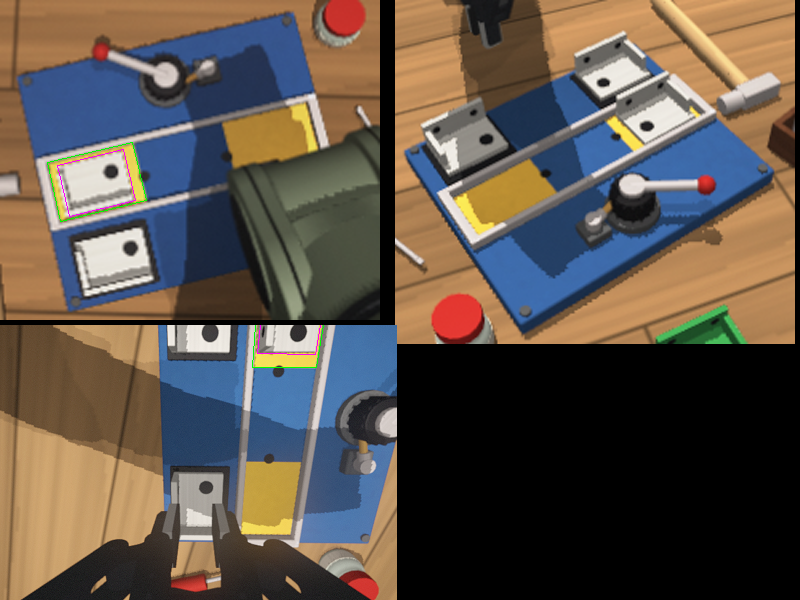

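The bracket lies flat and wholly inside the +y bay, matching its outline in the top and wrist views. The lever is over, the pins are down and the robot touches nothing. Handing in.

```bash
python3 -c "
from plant import *
print(job_done())"
```

```text
the job is handed in; nothing more can be done
None
```

I pushed the lever clockwise past its detent. Then I gripped the bracket's flange and slid it about 107 mm along the channel into the +y bay, beside the left-hand sample. After that I released it, lifted clear and handed the job in at about 11 s.

**Last checks:** The top and wrist views show the bracket matching its expected outline at the bay centre to within a few mm, with yellow visible at both ends. The scene view shows it lying flat. The lever is at its far stop, both pin holes are empty, the gripper is clear with wrist force near zero, and the tools, jar and punch box look untouched.

**What disagreed:**
- **Board position:** the scene camera's first fit was about 7 mm off the top camera's, because a sample hid a board corner. The wrist view agreed with the top camera, so I used that one.
- **Force while gripping:** about 8 N upward and up to 7 N sideways showed at the wrist, probably the fingers brushing the rail. It went away on release.

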